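Set the lanes of a divided serving pan with a spacer block

TASK

The three sliding dividers of the steel serving pan have slipped towards its right-hand end, so the lanes are uneven: set the first three lanes to the width of the beech spacer block. Start from the fixed end plate at the right and work left, one lane at a time: bring the block's flat side snug against the plate already set, press the block gently straight down to the pan's floor so that its bevel pushes the next divider out and the block bears on both plates, then draw it straight up and step on, touching the pan and dividers with the block only and without forcing anything or shifting the dividers already set. When all three lanes are set, stand the block back on the table beside the pan, and leave the other kitchen things where they are.

Things in the scene. Friction and masses are not known exactly. Their poses are not given: they have to be found in the camera images.
- pan: open stainless serving pan, fixed on the table, turned up to 12 degrees. Its x runs along the lanes and divider plates, its y across them; its -y end is the right-hand end as the robot sees it. Origin: centre of the underside. Inside 317 mm in y, 257 mm in x; floor 5 mm above the origin, rim 65 mm; outside with the rim 355 x 295 mm; walls 4 mm
- end_plate: pair of white clips on the long rims, with steel thumbscrews up to 82 mm above the pan's underside, near the pan's right-hand (-y) end, holding an upright white plate that does not slide: 4 mm thick, 250 mm long in the pan's x, 7 to 55 mm above the pan's underside. The plate stands anywhere up to 2.5 mm either side (in y) of the clips' middle. Origin: clips' middle, mid-pan, 7 mm above the pan's underside; axes as the pan
- divider1: first sliding divider left of the end plate: the same plate and clips (25 mm wide, rising to 72 mm above the pan's underside), the plate again up to 2.5 mm either side of the clips' middle, which is the origin. Slides only along the pan's y, stays square, gives way to about 4 to 6 N, stays where left. Its plate starts 2 to 14 mm too far right
- divider2: second sliding divider, the same; its plate too starts 2 to 14 mm to the right of where it belongs
- divider3: third sliding divider, the same; its plate too starts 2 to 14 mm to the right of where it belongs. The lane beyond it takes what is left
- block: beech spacer, 160 to 250 g, standing right of the pan, turned up to 35 degrees. Origin: underside, mid-width. Body 70 mm in its y, 50 in x, 70 high. Its -y (right) side is flat, at y -35 mm; its +y side is at +35 from 36 mm up, bevelled below that to +13 at the underside (foot 48 wide). Handle on top, centred: 34 mm in x, 28 in y, 69 to 125 mm above the underside
- spice_jar: bystander: brown jar with a steel cap, 52 mm across, 72 mm tall
- salt_bowl: bystander: small white bowl, 72 mm across, 38 mm tall
- pastry_ring: bystander: open steel ring, 64 mm across, 35 mm tall
- pepper_mill: bystander: dark turned wooden mill, 54 mm across, 150 mm tall
- spoon: bystander: wooden spoon, 240 mm long, lying between the pan and the block
Things that resemble listed ones, but are neither listed nor needed, are in the scene too. What is shaped like the block but orange is not meant.

How it is judged:
By the outcome, as a careful person would: the job done as asked, in the order asked, and still so for the second after the job is handed in, with the robot touching nothing.
It also fails if it takes over 70 s, if anything falls off the work surface, if the arm or the gripper's body presses on something with over 40 N, if the wrist force passes 120 N, or if a joint passes its speed limit or range.

ROBOT

A 7-joint arm with a two-finger parallel gripper is mounted at the origin on the work surface. World frame = base frame: x ahead of the robot, y to its left, z up, the work surface at z = 0. Lengths are in m, angles in degrees, forces in N, time in s.
With the tool pointing down it reaches from about 0.425 to 0.875 m from the base axis. Payload 4.7 kg.
Tool frame: the origin (TCP) lies midway between the tips of the shut fingers; the grasp point (between the pads) lies env.grip_point_offset behind it (env.grip_point_offset is the distance from the TCP to the grasp point, in m); x points along the fingers, y is the direction in which the jaws open and shut, and the axes are right-handed (so a half turn about x gives the same grasp; the last joint's range is limited). The gripper opens to 87 mm and grips with 3 to 60 N. Pads are 19 mm wide; open, the fingers measure 117 mm over their backs; the gripper's body (75 mm by 190 mm) begins 51 mm behind the grasp point.
Start: joints at [66.182, 18.392, -4.016, 83.108, 1.295, 78.541, -3.26], TCP at [0.271, -0.591, 0.223] pointing down, gripper open.
Joint ranges: [-163.93, 163.93], [-17.29, 119.83], [-79.2, 71.16], [3.27, 140.29], [-89.18, 269.18], [5.43, 117.66], [-154.24, 154.24]. Speed limits (degrees/s): [147.25, 147.25, 180, 180, 180, 180, 180].

INTERFACE

Orientations are given as [roll, pitch, yaw] about the fixed x, y, z axes, in that order (R = Rz(yaw) Ry(pitch) Rx(roll)).
In Python, from cell import readout, read_camera, camera_params, sign_off, spot_in, pinpoint, env gives the robot as it stands.
- The arm moves only by the shell command python3 -m pendant 'ROWS' [OPENING] [FORCE]. ROWS is a JSON object of lists of equal length, an entry for each row: "xyz": the shift along the world's x, y, z in m, a list of three; "turn": the turn about the world's z in rad. A call has 1 to 10 rows; each row shifts and turns the pose as measured when the row begins; what a row does not reach is not made up. A row lasts 1/8 s, in which the tool goes at most 62.5 mm and 10.7 degrees, less where a joint would pass 70% of its speed; a pose out of reach is approached as far as the arm can. A call is refused whole if a number of a shift passes 0.0625 or a number of a turn 0.188, either way. A call with a gripper value outside its range is refused whole. OPENING is the opening, from 0 (shut) to 1 (fully open), set as the call begins (- or left out, the last holds). The fingers move at their own pace and stop on an object; FORCE is the grip in N (left out, the last holds). Time passes only in rows, so rows that do not move let the fingers close. It gives the time, the measured TCP pose, the force and the opening at its end, in the units of the state.
- readout.get_obs(): the state, without advancing time (a new reading comes with each control period).
- read_camera(name): name is "side" or "top"; returns the picture (384x512x3 uint8, red, green, blue); there is no depth.
- camera_params(name): a dict with "fx", "fy", "cx", "cy" (pixels), "rvec" (rotation vector, rad) and "tvec" (3), from world to camera coordinates, as OpenCV has them. Camera axes: x right, y down, z forward; pixel columns grow to the right and rows downward; lengths in m; the calibration is good to about 2 mm. A picture is of the moment at which its call begins. camera_params takes no time and is no camera call.
- sign_off(): hands the job in, once; it reports no verdict.
Trained networks look in the newest picture that a camera, given by its name, has taken for a name from the list of things; names that differ only in an ending like _2 or _b are one class to them, and where a whole thing is asked for, a point or a joint stands for the part that bears it (a point fixed in the world has none). Each returns a list of dicts, best first, with "score" (0 to 1); they miss things now and then, are a little off and sometimes report something else, mostly with a low value. They report only what shows in the picture. A call takes as long as a camera call. They do not tell look-alikes from the thing itself.
- spot_in(camera, name): "at" ([x, y, z] in m, in the coordinates of the camera as it stood for that picture, good to about 4 mm: the middle of the surface that is visible of it).
- pinpoint(camera, name): "at" ([x, y, z] in m, in the coordinates of the camera as it stood for that picture, good to about 4 mm: a listed point, or the origin of a listed thing).
The state is a dict: "time_s": time; "qpos": joint angles; "joint_velocities": joint speeds; "effort": joint torques, N m; "tool_pos": TCP position; "tool_rot": TCP orientation; "force": force on the tool from outside, world axes, zero at the start; "wrist_torque": the same for the moment, N m; "grip_width": finger opening in m.
Only numpy, scipy, OpenCV 4.12 (cv2) and the standard library are available. Lean on these libraries where they do the work, as an engineer would, in place of code of your own. Each camera call takes 0.05 s, during which the arm holds its last target.

## Working session

There is one attempt and no reset: what is moved stays moved. The work goes in short steps, Python scripts to look and compute and a shell command to move; the robot and the scene stay as the last step left them, time stands still between calls to the robot, and variables do not carry over. Pictures are saved under pics/ and viewed, and the job is handed in when it is done.

```bash
ls; mkdir -p pics; python3 - <<'E'
from cell import *
import cv2
print(readout.get_obs(), env.grip_point_offset)
for c in("top","side"):
    im=read_camera(c); cv2.imwrite(f"pics/{c}0.png",cv2.resize(im[:,:,::-1],(800,600),interpolation=cv2.INTER_CUBIC)); print(camera_params(c))
E
```

```text
pics
{'time_s': 0.0, 'qpos': array([66.18036498, 18.43816085, -4.01527327, 83.17498305,  1.29354514,
       78.54025512, -3.26061379]), 'joint_velocities': array([ 0.02235828,  0.01884803, -0.08328561,  0.02374875,  0.08458887,
        0.05359267,  0.00878596]), 'effort': array([ 6.74703233e-05, -4.91295612e+01, -4.03809054e-01, -3.12534857e+01,
       -6.38373778e-02,  4.36448108e-02,  1.86507564e-04]), 'tool_pos': array([ 0.27059564, -0.59039044,  0.22147094]), 'tool_rot': array([-87.66697084,  89.89167178, 116.96126632]), 'force': array([ 0.29086411,  0.17909898, -0.39943468]), 'wrist_torque': array([ 0.03274472,  0.01768902, -0.0479628 ]), 'grip_width': 0.08678920811890287} 0.0187
{'fx': 485.6983523444324, 'fy': 485.6983523444324, 'cx': 251.1442032321033, 'cy': 196.30122582463997, 'rvec': array([ 2.17324048, -2.12125412,  0.12178997]), 'tvec': array([-0.1005969 ,  0.47772053,  1.13767914])}
{'fx': 377.9548369382937, 'fy': 377.9548369382937, 'cx': 252.10429202692757, 'cy': 196.73568500327374, 'rvec': array([ 0.4409469 , -2.74456273,  1.21085631]), 'tvec': array([0.41800066, 0.21438853, 0.93993891])}
```

View pics/top0.png

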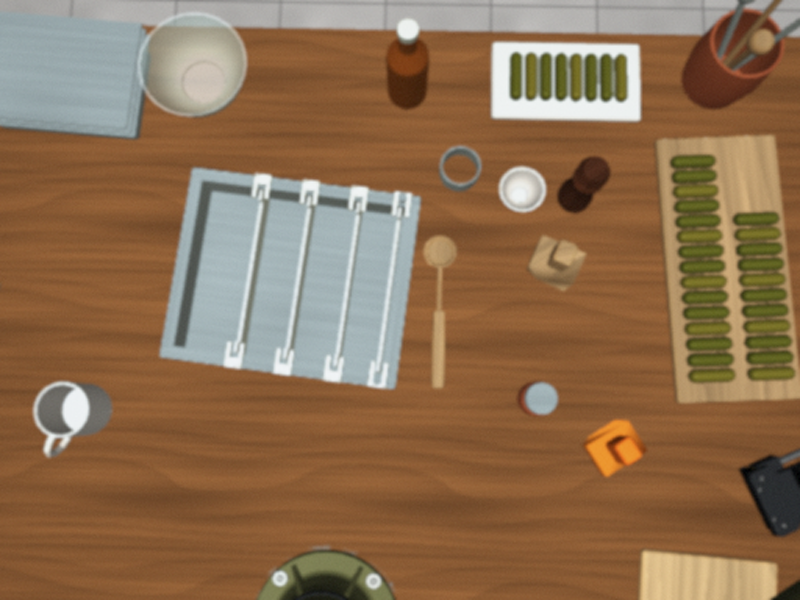

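View pics/side0.png

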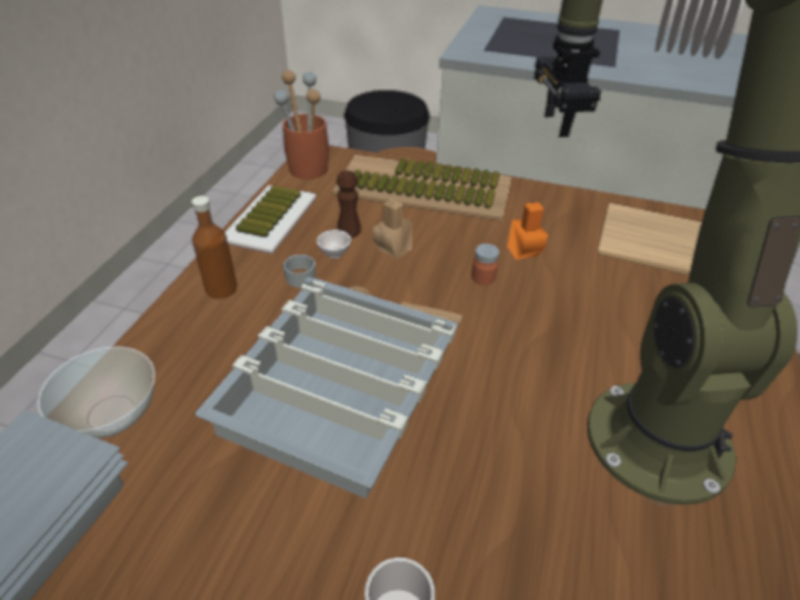

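The pan shows in the top view at (160–420, 170–388), with the end plate rightmost at about x=390. The beech block is at (557,262) and the orange decoy at (613,447). Next I'll enlarge crops and run the networks.

```bash
cat > h.py <<'E'
import numpy as np, cv2
from cell import *
def P(c):
    p=camera_params(c); K=np.array([[p['fx'],0,p['cx']],[0,p['fy'],p['cy']],[0,0,1.]]); return K,p['rvec'],p['tvec']
def proj(c,X):
    K,r,t=P(c); return cv2.projectPoints(np.atleast_2d(np.asarray(X,float)),r,t,K,None)[0].reshape(-1,2)
def towld(c,a):
    K,r,t=P(c); R=cv2.Rodrigues(r)[0]; return R.T@(np.asarray(a)-t)
def unproj(c,uv,z):
    K,r,t=P(c); R=cv2.Rodrigues(r)[0]; C=-R.T@t
    d=R.T@np.linalg.inv(K)@np.array([uv[0],uv[1],1.]); return C+d*(z-C[2])/d[2]
def crop(c,im,x0,y0,x1,y1,name,s=None,lines=()):
    # lines: list of (Nx3 world pts,color)
    s=s or min(800/(x1-x0),600/(y1-y0))
    M=np.array([[s,0,-x0*s+s/2-.5],[0,s,-y0*s+s/2-.5]])
    o=cv2.warpAffine(im[:,:,::-1].copy(),M,(int((x1-x0)*s),int((y1-y0)*s)),flags=cv2.INTER_CUBIC)
    for X,col in lines:
        u=(proj(c,X)-[x0,y0])*s+s/2-.5
        cv2.polylines(o,[np.round(u*8).astype(np.int32)],False,col,1,cv2.LINE_AA,3)
    cv2.imwrite(name,o)
def T(x,y,yaw,pts):
    c,s=np.cos(yaw),np.sin(yaw); p=np.atleast_2d(np.asarray(pts,float)); return p@np.array([[c,s,0],[-s,c,0],[0,0,1]])+[x,y,0]
E
python3 - <<'E'
from h import *
for c in("top","side"):
    im=read_camera(c); cv2.imwrite(f"pics/raw_{c}.png",im[:,:,::-1])
    for n in("pan","end_plate","divider1","block","pepper_mill","salt_bowl","spoon"):
        for d in pinpoint(c,n)[:4]: print(c,n,round(d['score'],2),np.round(towld(c,d['at']),4))
im=cv2.imread("pics/raw_top.png")[:,:,::-1]
crop("top",im,95,100,275,255,"pics/pan_top1.png")
crop("top",im,310,90,410,165,"pics/blk_top1.png")
im=cv2.imread("pics/raw_side.png")[:,:,::-1]
crop("side",im,205,100,305,175,"pics/blk_side1.png")
E
```

```text
top pan 0.89 [0.5228 0.0655 0.0021]
top end_plate 0.98 [ 0.5021 -0.0852  0.0058]
top divider1 0.84 [0.528  0.1316 0.01  ]
top divider1 0.8 [ 0.5099 -0.021  -0.0033]
top divider1 0.74 [5.197e-01 5.420e-02 5.000e-04]
top block 0.91 [ 0.2753 -0.4192 -0.0044]
top block 0.59 [ 0.5506 -0.3371 -0.0054]
top pepper_mill 0.59 [ 0.6711 -0.3746 -0.0014]
top pepper_mill 0.29 [ 0.5075 -0.0852  0.0081]
top salt_bowl 0.86 [ 0.6662 -0.29   -0.0013]
top spoon 0.75 [ 0.477  -0.163   0.0042]
side pan 0.76 [0.5208 0.0612 0.0017]
side end_plate 0.75 [ 0.5018 -0.0873  0.0112]
side end_plate 0.58 [ 0.669  -0.2898  0.0058]
side divider1 0.96 [0.5198 0.0549 0.0124]
side divider1 0.89 [ 0.5105 -0.0227  0.0104]
side divider1 0.86 [0.5246 0.1301 0.0092]
side block 0.94 [ 0.552  -0.3398 -0.0041]
side block 0.75 [ 0.2762 -0.4258 -0.0012]
side pepper_mill 0.9 [ 0.6698 -0.3751 -0.0018]
side salt_bowl 0.83 [ 0.6701 -0.2872  0.0069]
side salt_bowl 0.44 [ 0.6698 -0.3761 -0.0034]
side spoon 0.45 [ 0.4788 -0.1661  0.003 ]
```

View pics/pan_top1.png

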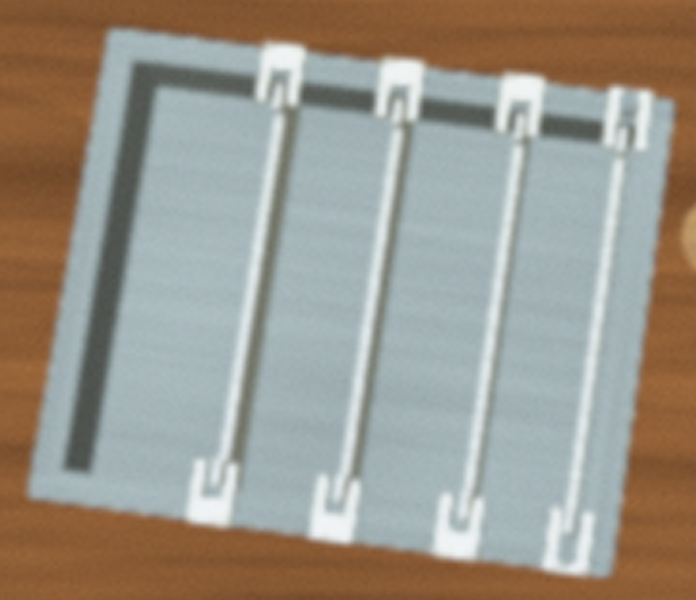

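View pics/blk_top1.png

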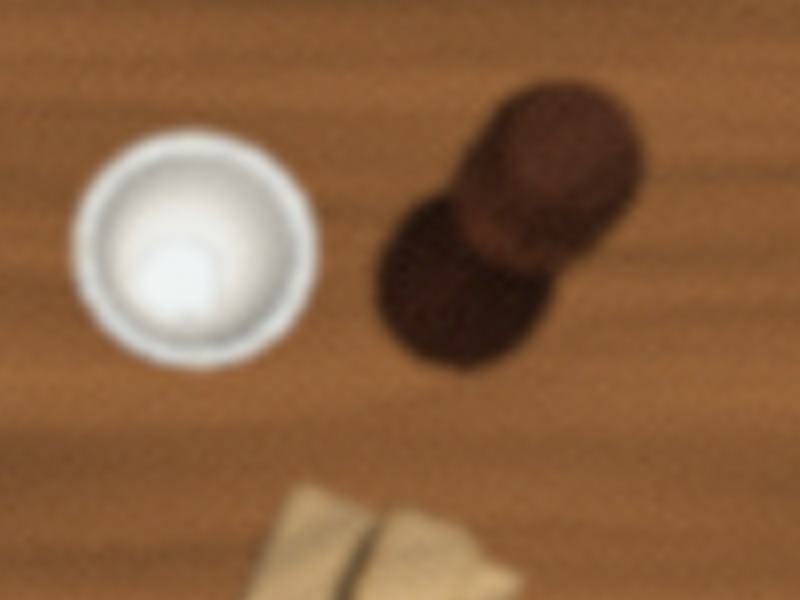

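View pics/blk_side1.png

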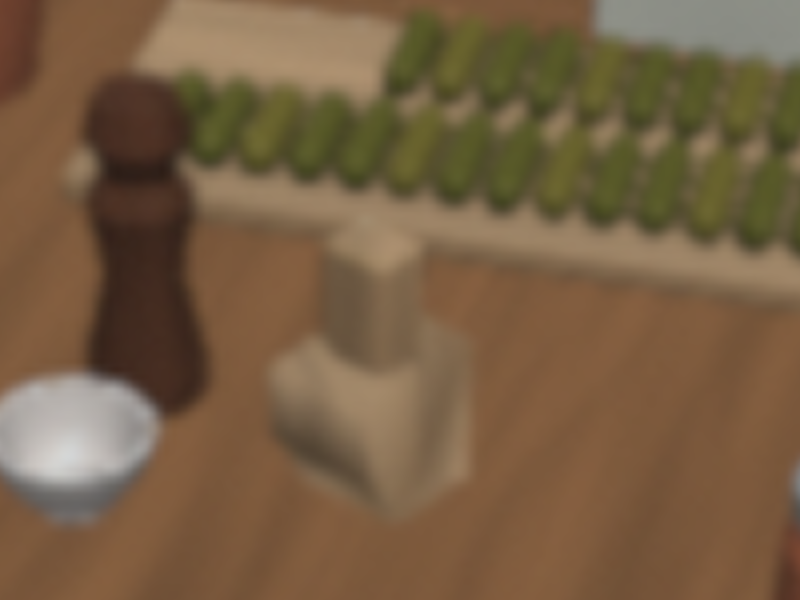

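The pan crop shows rim corners at about (110,30), (673,100), (610,577) and (30,497). The block's bevel faces the pan. Next I'll fit the pan and block models and draw overlays.

```bash
cat > fit.py <<'E'
from h import *
from scipy.optimize import least_squares
it=cv2.imread("pics/raw_top.png")[:,:,::-1]
s=600/155
c=np.array([[110,30],[673,100],[610,577],[30,497]])
uv=(c-s/2+.5)/s+[95,100]
mod=np.array([[.1475,.1775,.065],[.1475,-.1775,.065],[-.1475,-.1775,.065],[-.1475,.1775,.065]])
r=least_squares(lambda p:(proj("top",T(*p,mod))-uv).ravel(),[.52,.065,0])
print("pan",r.x,np.degrees(r.x[2]),r.fun.round(2)); pan=r.x
L=[(T(*pan,mod[[0,1,2,3,0]]),(0,0,255))]
# plate ends at z=.055 (top edge), crop coords
for n,(a,b) in dict(d3=((280,112),(224,462)),d2=((400,125),(347,478)),d1=((521,140),(470,493)),e=((621,155),(570,512))).items():
    ys=[]
    for q in(a,b):
        w=unproj("top",(np.array(q)-s/2+.5)/s+[95,100],.055)
        d=w-[pan[0],pan[1],0]; ct,st=np.cos(pan[2]),np.sin(pan[2]); ys.append((ct*d[0]+st*d[1],-st*d[0]+ct*d[1]))
    print(n,np.round(ys,4))
    y=np.mean([v[1] for v in ys]); L.append((T(*pan,[[.125,y,.055],[-.125,y,.055]]),(255,0,255)))
crop("top",it,95,100,275,255,"pics/ov1.png",lines=L)
np.save("pan.npy",pan)
E
python3 fit.py; python3 - <<'E'
from h import *
it=cv2.imread("pics/raw_top.png")[:,:,::-1]
crop("top",it,320,135,400,195,"pics/blk_top2.png")
E
```

```text
pan [ 0.51930113  0.06383978 -0.10813597] -6.195734580762907 [-0.55 -0.73  0.85 -0.25  0.68  0.28 -0.99  0.57]
d3 [[ 0.1104  0.0654]
 [-0.1092  0.0653]]
d2 [[ 0.1119 -0.0098]
 [-0.1089 -0.0102]]
d1 [[ 0.1121 -0.0855]
 [-0.1081 -0.0853]]
e [[ 0.1107 -0.1481]
 [-0.1115 -0.1467]]
```

View pics/ov1.png

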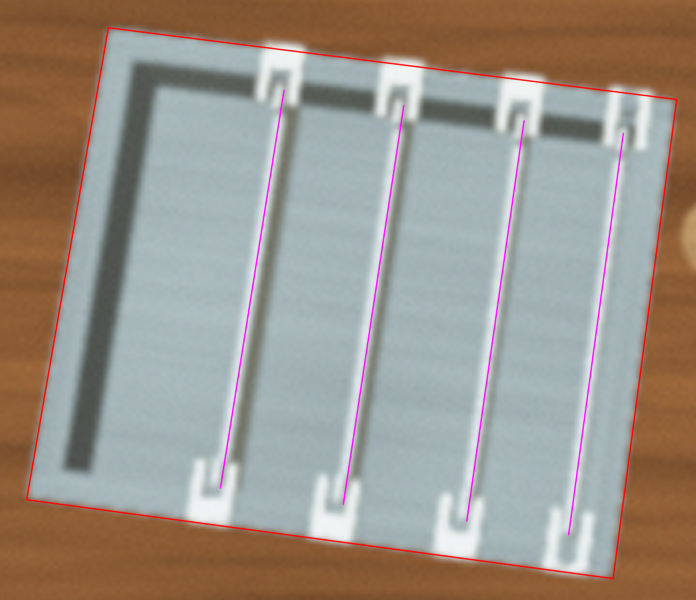

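View pics/blk_top2.png

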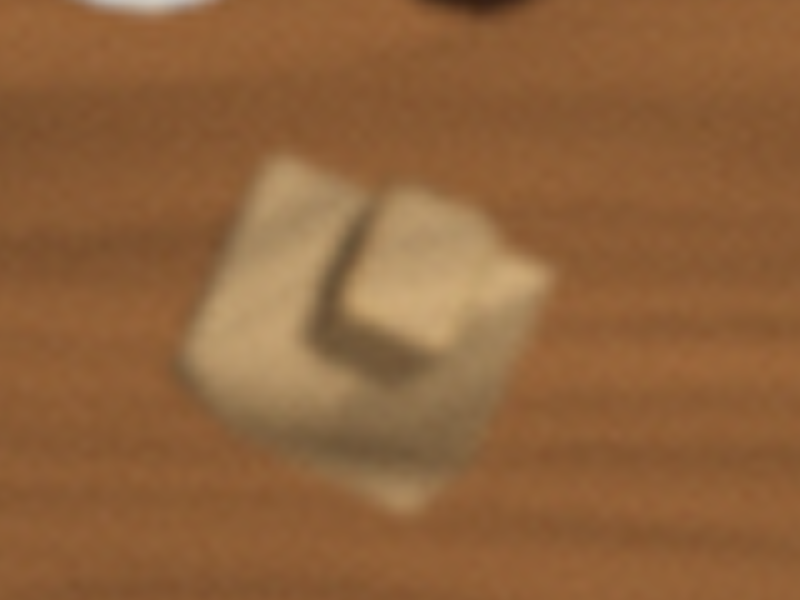

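The red and magenta overlays match the rim and plates to about a pixel. The block's top-face corners in the last crop are at (275,155), (180,365), (552,265) and (472,470), and the handle top spans (405,185)–(435,350).

```bash
cat > fitb.py <<'E'
from h import *
from scipy.optimize import least_squares
it=cv2.imread("pics/raw_top.png")[:,:,::-1]; isd=cv2.imread("pics/raw_side.png")[:,:,::-1]
s=10
c=np.array([[275,155],[180,365],[555,266],[472,472],[405,512],[403,185],[345,290],[437,350]])
uv=(c-s/2+.5)/s+[320,135]
mod=np.array([[25,35,70],[-25,35,70],[25,-35,70],[-25,-35,70],[-25,-35,0],[17,14,125],[-17,14,125],[-17,-14,125]])/1000
r=least_squares(lambda p:(proj("top",T(*p,mod))-uv).ravel(),[.55,-.337,-.4],loss='soft_l1')
print(r.x,np.degrees(r.x[2]),((proj("top",T(*r.x,mod))-uv)).round(1).tolist())
b=r.x
def prof(x): return np.array([[x,-35,0],[x,13,0],[x,35,36],[x,35,70],[x,-35,70],[x,-35,0]])/1000
def wire(b):
    L=[(T(*b,prof(25)),(0,0,255)),(T(*b,prof(-25)),(0,255,255))]
    for z in(70,125):
        q=np.array([[17,14,z],[17,-14,z],[-17,-14,z],[-17,14,z],[17,14,z]])/1000; L.append((T(*b,q),(255,0,255)))
    return L
crop("top",it,320,135,400,195,"pics/bov_t.png",lines=wire(b))
crop("side",isd,225,110,285,170,"pics/bov_s.png",lines=wire(b))
o=readout.get_obs()
from scipy.spatial.transform import Rotation as R
M=R.from_euler('xyz',o['tool_rot'],degrees=True).as_matrix(); print(M.round(4))
print("tool y yaw",np.degrees(np.arctan2(M[1,1],M[0,1])))
E
python3 fitb.py
```

```text
[ 0.55283135 -0.3343687  -0.39368451] -22.556461127717462 [[-0.0, 0.0], [1.2, -1.8], [-0.3, 0.8], [-0.1, -0.5], [0.3, 0.0], [-1.0, -1.5], [-1.1, 1.7], [1.5, 0.7]]
[[ 0.000e+00  4.167e-01 -9.091e-01]
 [-1.000e-04 -9.091e-01 -4.167e-01]
 [-1.000e+00  1.000e-04  0.000e+00]]
tool y yaw -65.37473920126583
```

View pics/bov_t.png

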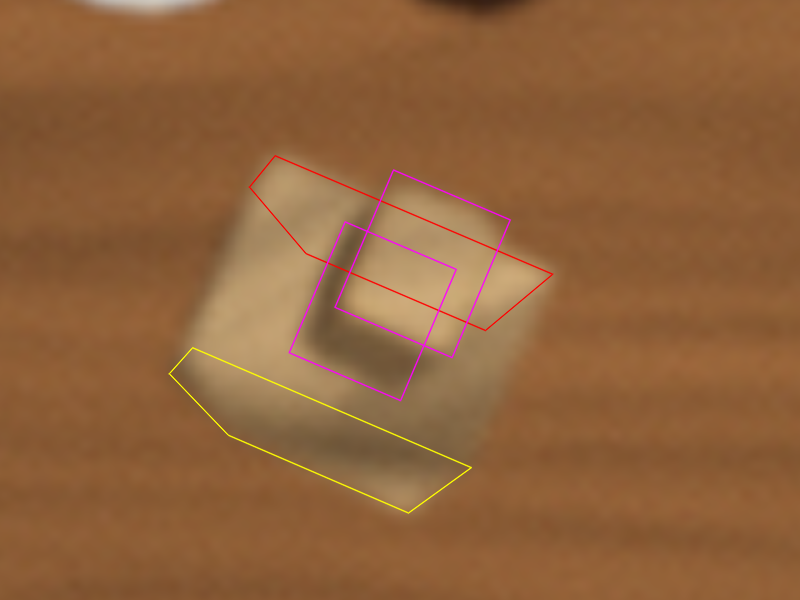

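View pics/bov_s.png

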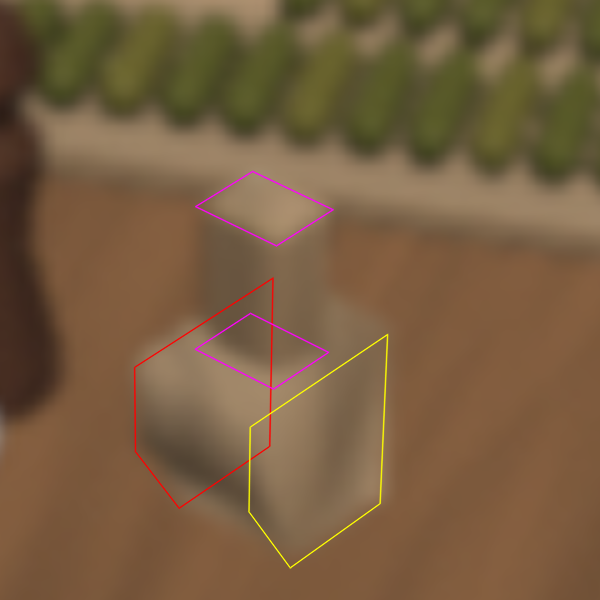

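The block fits at (0.553, -0.334) with a yaw of about -22.6°. I'm moving above it with the jaws along the block's y.

```bash
python3 -m pendant '{"xyz":[[0.035,0.032,0],[0.035,0.032,0],[0.035,0.032,0],[0.035,0.032,0],[0.035,0.032,0],[0.035,0.032,0],[0.035,0.032,0],[0.035,0.032,0],[0,0,0]],"turn":[-0.104,-0.104,-0.104,-0.104,-0.104,-0.104,-0.104,-0.104,0]}' 1 40; cat > st.py <<'E'
from h import *
from scipy.spatial.transform import Rotation as R
import sys
o=readout.get_obs(); M=R.from_euler('xyz',o['tool_rot'],degrees=True).as_matrix()
pan=np.load('pan.npy'); c,s=np.cos(pan[2]),np.sin(pan[2]); d=o['tool_pos'][:2]-pan[:2]
f=o['force']
print("t",round(o['time_s'],2),"pos",o['tool_pos'].round(4),"yaw_y",np.degrees(np.arctan2(M[1,1],M[0,1])).round(2),"tilt",np.degrees(M[:2,0]).round(2),"grip",o['grip_width'].round(4))
print("panframe",(c*d[0]+s*d[1]).round(4),(-s*d[0]+c*d[1]).round(4),"F pan",np.round([c*f[0]+s*f[1],-s*f[0]+c*f[1],f[2]],2),"Tq",o['wrist_torque'].round(2),"q7",o['qpos'][6].round(1))
E
python3 st.py
```

```text
time_s: 2.02
tool_pos: [0.5567, -0.3256, 0.2231]
tool_rot: [-67.1, 90.0, 88.0]
force: [-0.2, -0.5, -0.0]
grip_width: 0.0868Traceback (most recent call last):
  File "st.py", line 7, in <module>
    print("t",round(o['time_s'],2),"pos",o['tool_pos'].round(4),"yaw_y",np.degrees(np.arctan2(M[1,1],M[0,1])).round(2),"tilt",np.degrees(M[:2,0]).round(2),"grip",o['grip_width'].round(4))
                                                                                                                                                                  ^^^^^^^^^^^^^^^^^^^^^
AttributeError: 'float' object has no attribute 'round'
```

```bash
sed -i "s/o\['grip_width'\].round(4)/round(float(o['grip_width']),4)/" st.py; python3 st.py
```

```text
t 2.02 pos [ 0.5567 -0.3256  0.2231] yaw_y -114.84 tilt [0.   0.04] grip 0.0868
panframe 0.0792 -0.3832 F pan [-0.16 -0.49 -0.01] Tq [0.   0.05 0.03] q7 -89.1
```

```bash
python3 -m pendant '{"xyz":[[-0.004,-0.008,-0.035],[0,0,-0.035],[0,0,-0.03],[0,0,-0.02],[0,0,-0.01],[0,0,0]],"turn":[0.03,0,0,0,0,0]}' ; python3 st.py
```

```text
time_s: 2.78
tool_pos: [0.5501, -0.3383, 0.0908]
tool_rot: [120.3, 89.8, -82.8]
force: [-0.3, 0.4, 0.2]
grip_width: 0.0865
t 2.77 pos [ 0.5501 -0.3383  0.0908] yaw_y -113.12 tilt [ 0.03 -0.22] grip 0.0865
panframe 0.074 -0.3965 F pan [-0.36  0.35  0.21] Tq [0.1  0.02 0.01] q7 -87.1
```

```bash
python3 -m pendant '{"xyz":[[0.003,0.004,-0.007],[0,0,0]],"turn":[0,0]}' ; python3 st.py; python3 - <<'E'
from h import *
im=read_camera("side"); crop("side",im,205,60,325,150,"pics/g1.png")
E
```

```text
time_s: 3.02
tool_pos: [0.5542, -0.3348, 0.0852]
tool_rot: [143.2, 89.7, -59.9]
force: [0.0, -0.5, 0.2]
grip_width: 0.087
t 3.02 pos [ 0.5542 -0.3348  0.0852] yaw_y -113.13 tilt [ 0.17 -0.3 ] grip 0.087
panframe 0.0777 -0.3925 F pan [ 0.09 -0.44  0.17] Tq [0.08 0.04 0.01] q7 -87.7
```

View pics/g1.png

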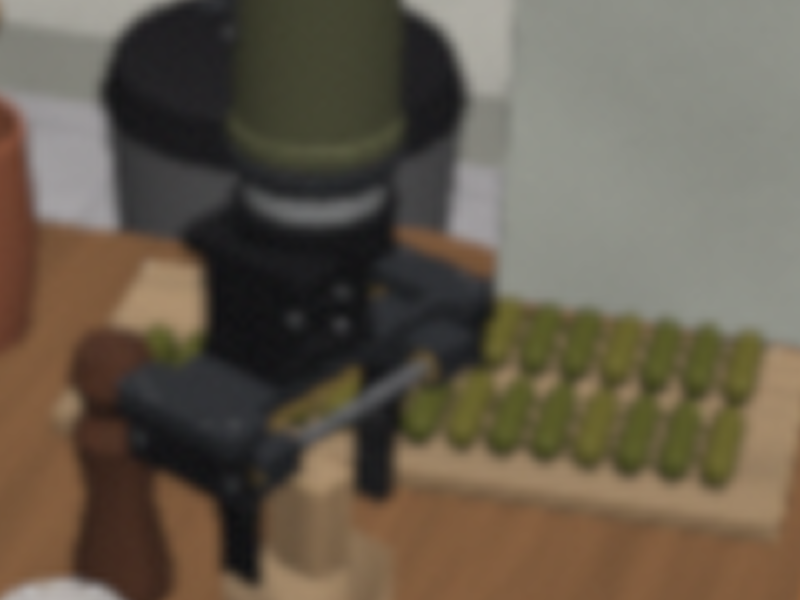

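The fingers straddle the handle at about (310,500). Closing.

```bash
python3 -m pendant '{"xyz":[[0,0,-0.003],[0,0,0],[0,0,0],[0,0,0],[0,0,0],[0,0,0],[0,0,0]],"turn":[0,0,0,0,0,0,0]}' 0 40; python3 st.py
```

```text
time_s: 3.95
tool_pos: [0.5551, -0.3359, 0.0839]
tool_rot: [150.4, 89.5, -52.8]
force: [-0.1, 0.2, -0.7]
grip_width: 0.0275
t 3.95 pos [ 0.5551 -0.3359  0.0839] yaw_y -113.15 tilt [ 0.32 -0.42] grip 0.0275
panframe 0.0787 -0.3935 F pan [-0.14  0.18 -0.72] Tq [ 0.17  0.03 -0.02] q7 -87.7
```

The handle is gripped at 27.5 mm. Lifting, then moving over lane 1.

```bash
python3 -m pendant '{"xyz":[[0,0,0.02],[0,0,0.04],[0,0,0.04],[0,0,0.01],[0,0,0]],"turn":[0,0,0,0,0]}' && python3 st.py && python3 -m pendant '{"xyz":[[-0.006,0.036,0],[-0.006,0.040,0],[-0.006,0.040,0],[-0.006,0.040,0],[-0.006,0.040,0],[-0.006,0.040,0],[-0.006,0.030,0],[0,0.01,0],[0,0,0],[0,0,0]],"turn":[0.042,0.042,0.042,0.042,0.042,0.042,0.042,0,0,0]}'; python3 st.py
```

```text
time_s: 4.58
tool_pos: [0.5535, -0.335, 0.1982]
tool_rot: [143.1, 89.6, -60.0]
force: [-0.4, 0.5, -2.1]
grip_width: 0.0278
t 4.58 pos [ 0.5535 -0.335   0.1982] yaw_y -113.14 tilt [ 0.2  -0.35] grip 0.0278
panframe 0.077 -0.3928 F pan [-0.47  0.42 -2.09] Tq [0.06 0.09 0.01] q7 -86.9
time_s: 5.82
tool_pos: [0.5023, -0.0515, 0.1852]
tool_rot: [20.5, 89.2, -165.4]
force: [-0.2, -0.3, -2.2]
grip_width: 0.028
t 5.83 pos [ 0.5023 -0.0515  0.1852] yaw_y -95.95 tilt [-0.73 -0.19] grip 0.028
panframe -0.0044 -0.1165 F pan [-0.12 -0.36 -2.16] Tq [-0.01 -0.06  0.01] q7 -94.5
```

```bash
cat >> h.py <<'E'
from scipy.spatial.transform import Rotation as RR
def prof(x): return np.array([[x,-35,0],[x,13,0],[x,35,36],[x,35,70],[x,-35,70],[x,-35,0]])/1000
def bwire(dz=.0839,yaw=None):
    o=readout.get_obs(); M=RR.from_euler('xyz',o['tool_rot'],degrees=True).as_matrix(); y=np.arctan2(M[1,1],M[0,1])+np.pi/2 if yaw is None else yaw
    p=o['tool_pos']; L=[]
    for x,c in((25,(0,0,255)),(-25,(0,255,255))): L.append((T(p[0],p[1],y,prof(x)+[0,0,p[2]-dz]),c))
    return L
def pwire(es):
    pan=np.load('pan.npy'); return [(T(*pan,[[.125,y,.055],[-.125,y,.055]]),(255,0,255)) for y in es]
E
python3 - <<'E'
from h import *
for c,b in(("top",(95,100,275,255)),("side",(120,110,330,310))):
    im=read_camera(c); crop(c,im,*b,f"pics/l1_{c}.png"); crop(c,im,*b,f"pics/l1w_{c}.png",lines=bwire())
E
python3 st.py
```

```text
t 5.92 pos [ 0.5023 -0.0515  0.1852] yaw_y -95.97 tilt [-0.74 -0.17] grip 0.0274
panframe -0.0045 -0.1165 F pan [-0.    0.28 -2.03] Tq [0.02 0.   0.01] q7 -94.5
```

View pics/l1w_top.png

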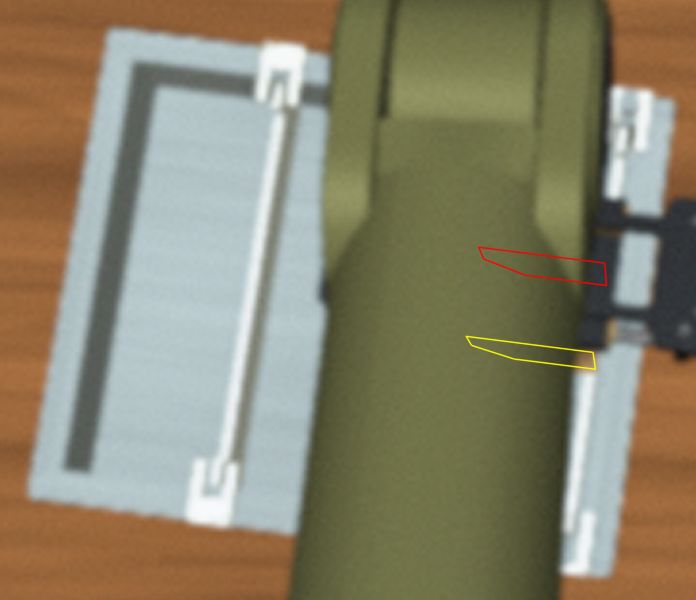

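View pics/l1w_side.png

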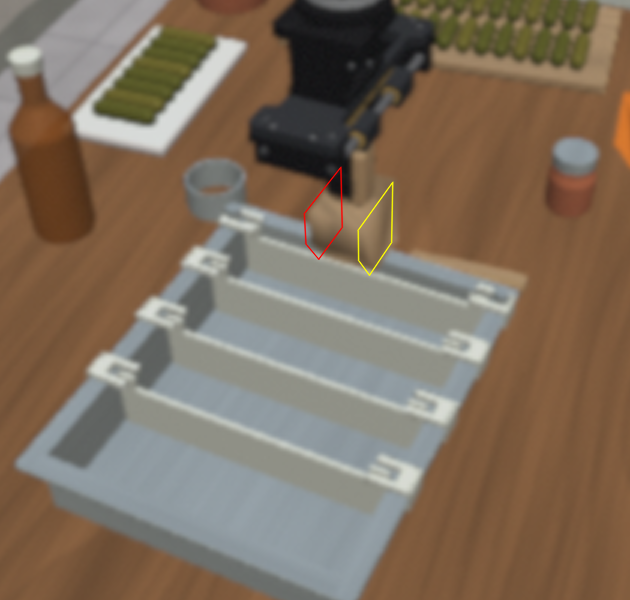

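The block hangs over lane 1, and the side wireframe agrees with it. Checking my pan and plate estimate against the side view.

```bash
python3 - <<'E'
from h import *
im=cv2.imread("pics/raw_side.png")[:,:,::-1]
pan=np.load('pan.npy'); mod=np.array([[.1475,.1775,.065],[.1475,-.1775,.065],[-.1475,-.1775,.065],[-.1475,.1775,.065]])
L=[(T(*pan,mod[[0,1,2,3,0]]),(0,0,255))]+pwire([.0654,-.010,-.0854,-.1474])
crop("side",im,120,170,300,320,"pics/side_ov.png",lines=L)
E
```

```text
(no output)
```

View pics/side_ov.png

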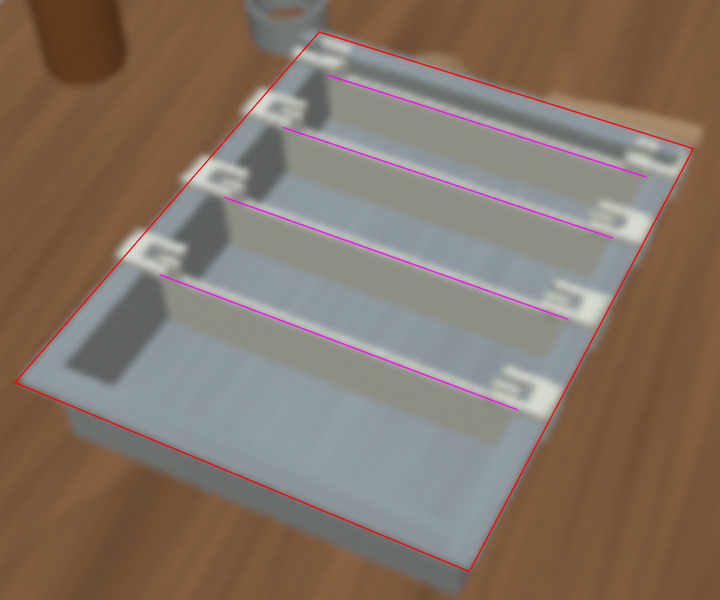

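```bash
python3 -m pendant '{"xyz":[[0.003,0.004,0],[0.0024,0.0035,0],[0,0,0],[0,0,0]],"turn":[-0.003,0,0,0]}' ; python3 st.py;
```

```text
time_s: 6.42
tool_pos: [0.5084, -0.0452, 0.1851]
tool_rot: [19.0, 89.2, -167.3]
force: [-0.6, -0.2, -2.2]
grip_width: 0.0278
t 6.42 pos [ 0.5084 -0.0452  0.1851] yaw_y -96.33 tilt [-0.73 -0.17] grip 0.0278
panframe 0.001 -0.1096 F pan [-0.61 -0.27 -2.2 ] Tq [ 0.07 -0.    0.01] q7 -95.8
```

```bash
python3 -m pendant '{"xyz":[[0,0.001,-0.02],[0,0,-0.02],[0,0,-0.01],[0,0,0],[0,0,0]],"turn":[0.002,0,0,0,0]}' ; python3 st.py;
```

```text
time_s: 7.05
tool_pos: [0.5093, -0.0446, 0.1352]
tool_rot: [25.4, 89.4, -160.8]
force: [-0.4, 0.4, -2.0]
grip_width: 0.0274
t 7.05 pos [ 0.5093 -0.0446  0.1352] yaw_y -96.23 tilt [-0.59 -0.21] grip 0.0274
panframe 0.0018 -0.1089 F pan [-0.46  0.35 -1.96] Tq [ 0.07  0.   -0.01] q7 -96.8
```

```bash
python3 -m pendant '{"xyz":[[0,0,-0.004],[0,0,0]],"turn":[0,0]}' >/dev/null; python3 st.py;  python3 -m pendant '{"xyz":[[0,-0.0015,0],[0,0,0]],"turn":[0,0]}' >/dev/null; python3 st.py
```

```text
t 7.3 pos [ 0.5101 -0.0447  0.1321] yaw_y -96.24 tilt [-0.48 -0.23] grip 0.0283
panframe 0.0025 -0.1089 F pan [-0.37  0.07 -2.49] Tq [0.   0.04 0.02] q7 -96.9
t 7.55 pos [ 0.5104 -0.046   0.1325] yaw_y -96.23 tilt [-0.44 -0.21] grip 0.0278
panframe 0.003 -0.1102 F pan [-0.1   0.37 -3.25] Tq [ 0.19 -0.   -0.01] q7 -96.7
```

```bash
 python3 -m pendant '{"xyz":[[0,-0.001,0],[0,0,0]],"turn":[0,0]}' >/dev/null; python3 st.py
```

```text
t 7.8 pos [ 0.5104 -0.0461  0.1326] yaw_y -96.22 tilt [-0.44 -0.14] grip 0.0278
panframe 0.003 -0.1103 F pan [-0.65 -0.06 -1.8 ] Tq [ 0.23  0.04 -0.02] q7 -96.6
```

```bash
 python3 -m pendant '{"xyz":[[0,-0.001,0]],"turn":[0]}' >/dev/null; python3 st.py;  python3 -m pendant '{"xyz":[[0,-0.001,0]],"turn":[0]}' >/dev/null; python3 st.py
```

```text
t 7.92 pos [ 0.5104 -0.0464  0.1326] yaw_y -96.21 tilt [-0.44 -0.07] grip 0.0278
panframe 0.003 -0.1105 F pan [ 0.56  3.46 -1.55] Tq [ 1.06  0.04 -0.11] q7 -96.5
t 8.05 pos [ 0.5105 -0.0465  0.1326] yaw_y -96.19 tilt [-0.44  0.  ] grip 0.0278
panframe 0.0031 -0.1106 F pan [ 0.21  4.54 -1.63] Tq [ 1.18  0.09 -0.08] q7 -96.4
```

Snug contact at pan y of about -0.1105 (3.5–4.5 N per 1 mm pushed). Pressing down.

```bash
 python3 -m pendant '{"xyz":[[0,0,-0.004],[0,-0.0003,-0.004],[0,-0.0003,-0.004],[0,-0.0003,-0.004]],"turn":[0,0,0,0]}' >/dev/null; python3 st.py;  python3 -m pendant '{"xyz":[[0,-0.0003,-0.004],[0,-0.0003,-0.004]],"turn":[0,0]}' >/dev/null; python3 st.py
```

```text
t 8.55 pos [ 0.5123 -0.0467  0.118 ] yaw_y -96.18 tilt [-0.22  0.03] grip 0.0277
panframe 0.005 -0.1107 F pan [-2.34  2.52  9.73] Tq [ 1.06  0.69 -0.19] q7 -96.7
t 8.8 pos [ 0.5139 -0.047   0.1132] yaw_y -96.23 tilt [-0.03  0.03] grip 0.0279
panframe 0.0066 -0.1107 F pan [-3.01  2.97 10.62] Tq [ 1.17  0.81 -0.21] q7 -96.8
```

```bash
 python3 -m pendant '{"xyz":[[-0.0005,-0.0003,-0.004],[-0.0005,-0.0003,-0.004],[-0.0005,-0.0003,-0.004]],"turn":[0,0,0]}' >/dev/null; python3 st.py;  python3 -m pendant '{"xyz":[[-0.0005,-0.0003,-0.004],[-0.0005,-0.0003,-0.003]],"turn":[0,0]}' >/dev/null; python3 st.py
```

```text
t 9.18 pos [ 0.5158 -0.0472  0.1069] yaw_y -96.29 tilt [0.38 0.01] grip 0.0277
panframe 0.0085 -0.1108 F pan [-3.35  3.03 11.69] Tq [ 1.18  0.76 -0.12] q7 -97.0
t 9.43 pos [ 0.5168 -0.0473  0.1036] yaw_y -96.3 tilt [ 0.61 -0.  ] grip 0.0277
panframe 0.0095 -0.1107 F pan [-2.57  2.61 10.85] Tq [ 1.19  0.84 -0.11] q7 -97.1
```

```bash
 python3 -m pendant '{"xyz":[[-0.001,-0.0003,-0.007],[-0.001,-0.0003,-0.007]],"turn":[0.001,0]}' >/dev/null; python3 st.py
```

```text
t 9.68 pos [ 0.5177 -0.0473  0.0922] yaw_y -96.25 tilt [0.98 0.  ] grip 0.0277
panframe 0.0104 -0.1107 F pan [-1.24  4.28  5.55] Tq [ 1.02  0.05 -0.19] q7 -97.2
```

```bash
 python3 -m pendant '{"xyz":[[-0.001,-0.0003,-0.003]],"turn":[0]}' >/dev/null; python3 st.py;python3 -m pendant '{"xyz":[[-0.001,-0.0003,-0.002]],"turn":[0]}' >/dev/null; python3 st.py
```

```text
t 9.8 pos [ 0.5175 -0.0473  0.0896] yaw_y -96.24 tilt [1.08 0.01] grip 0.0279
panframe 0.0102 -0.1107 F pan [0.06 4.68 5.33] Tq [ 1.08 -0.05 -0.2 ] q7 -97.3
t 9.93 pos [ 0.5176 -0.0473  0.0891] yaw_y -96.23 tilt [1.2  0.01] grip 0.028
panframe 0.0103 -0.1106 F pan [-3.62  4.76 15.3 ] Tq [ 1.09  0.72 -0.18] q7 -97.2
```

On the floor (z 0.0891, Fz up to 15 N). A quick look, then drawing straight up.

```bash
python3 - <<'E'
from h import *
im=read_camera("side"); crop("side",im,120,140,320,290,"pics/l1_down.png",lines=bwire())
E
python3 st.py
python3 -m pendant '{"xyz":[[0,0,0.006],[0,0,0.012],[0,0,0.012]],"turn":[0,0,0]}' >/dev/null; python3 st.py
```

```text
t 9.97 pos [ 0.5176 -0.0472  0.0891] yaw_y -96.22 tilt [1.2  0.01] grip 0.0282
panframe 0.0103 -0.1106 F pan [-1.4   5.1   9.92] Tq [ 1.07  0.41 -0.24] q7 -97.2
t 10.35 pos [ 0.5138 -0.047   0.1163] yaw_y -96.21 tilt [0.72 0.1 ] grip 0.0279
panframe 0.0065 -0.1108 F pan [ 0.03  2.82 -3.53] Tq [ 1.02 -0.07 -0.07] q7 -96.4
```

View pics/l1_down.png

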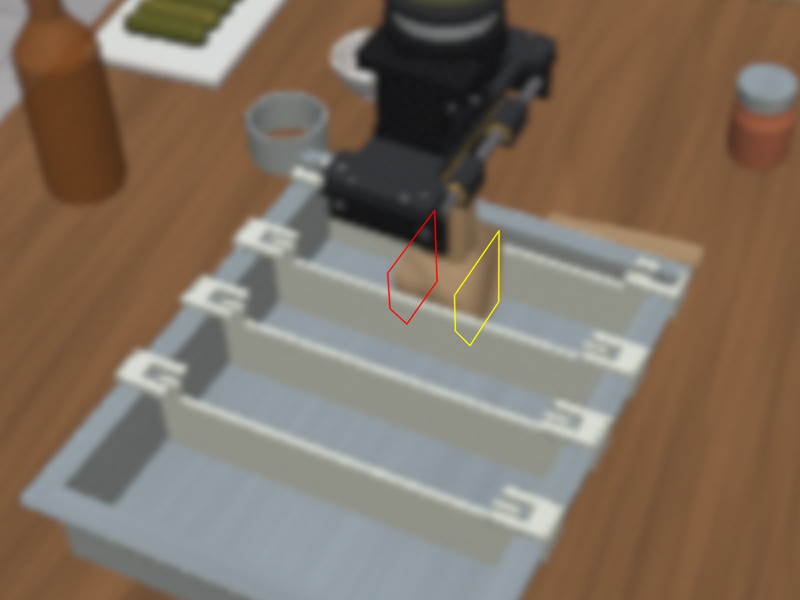

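The block stands snug in lane 1 with divider 1 pushed out and square. Raising clear and stepping left 74 mm (a little extra for approach).

```bash

python3 -m pendant '{"xyz":[[0,0.0003,0.014],[0,0,0.014],[0,0,0.008],[0,0,0],[0,0,0]],"turn":[0,0,0,0,0]}' >/dev/null; python3 st.py
```

```text
t 10.97 pos [ 0.5144 -0.0511  0.1573] yaw_y -96.32 tilt [ 0.89 -0.28] grip 0.0276
panframe 0.0076 -0.1148 F pan [-0.54 -0.12 -1.71] Tq [0.03 0.07 0.  ] q7 -95.6
```

```bash

python3 -m pendant '{"xyz":[[0.0008,0.012,0],[0.0008,0.015,0],[0.0008,0.015,0],[0.0008,0.015,0],[0.0008,0.012,0],[0.0006,0.007,0],[0,0,0],[0,0,0]],"turn":[0.0015,0,0,0,0,0,0,0]}' >/dev/null; python3 st.py
```

```text
t 11.97 pos [0.5182 0.0319 0.156 ] yaw_y -96.06 tilt [ 0.74 -0.25] grip 0.0278
panframe 0.0024 -0.0319 F pan [ 0.43 -0.55 -3.01] Tq [0.03 0.01 0.03] q7 -105.2
```

```bash

python3 -m pendant '{"xyz":[[0,-0.0022,-0.008],[0,0,-0.010],[0,0,-0.007],[0,0,0],[0,0,0]],"turn":[-0.003,0,0,0,0]}' >/dev/null; python3 st.py; python3 - <<'E'
from h import *
im=read_camera("side"); crop("side",im,120,140,320,290,"pics/l2_a.png",lines=bwire())
E
```

```text
t 12.6 pos [0.5176 0.0276 0.1283] yaw_y -96.42 tilt [ 0.65 -0.28] grip 0.0277
panframe 0.0023 -0.0362 F pan [ 0.55  0.09 -2.15] Tq [ 0.02  0.06 -0.02] q7 -105.8
```

View pics/l2_a.png

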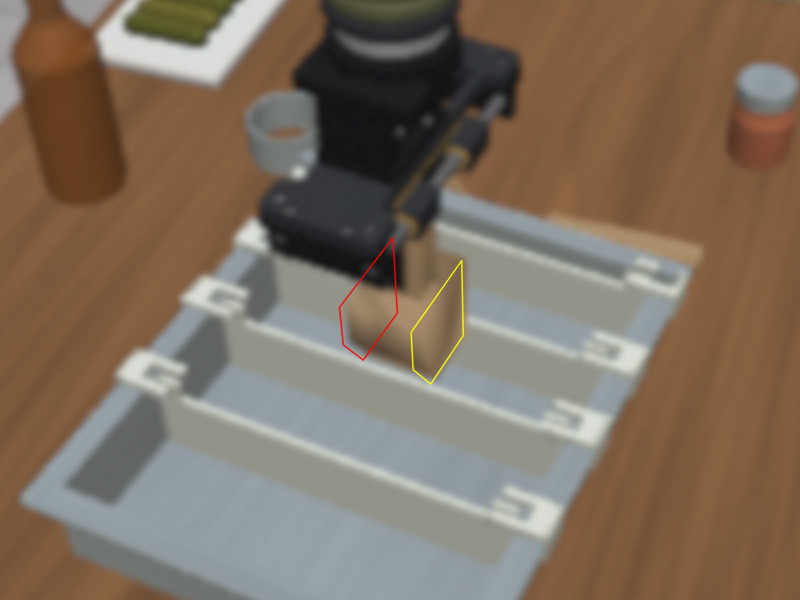

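```bash

python3 -m pendant '{"xyz":[[0,0,0],[0,0,0]],"turn":[0.003,0]}' >/dev/null; python3 st.py; python3 -m pendant '{"xyz":[[0,-0.0004,0]],"turn":[0]}' >/dev/null; python3 st.py;
```

```text
t 12.9 pos [0.518  0.0277 0.1289] yaw_y -96.23 tilt [ 0.71 -0.28] grip 0.0279
panframe 0.0026 -0.0361 F pan [-0.45  0.04 -2.27] Tq [ 0.02 -0.03 -0.03] q7 -105.6
t 13.03 pos [0.5181 0.0275 0.129 ] yaw_y -96.23 tilt [ 0.72 -0.26] grip 0.0275
panframe 0.0027 -0.0362 F pan [-0.6   1.09 -2.53] Tq [ 0.27  0.07 -0.01] q7 -105.5
```

```bash
cat >> st.py <<'E'
t=-s*M[0,0]+c*M[1,0]; tx=c*M[0,0]+s*M[1,0]
y=-s*d[0]+c*d[1]; z=o['tool_pos'][2]; und=z-.0839
b=max(und,.007)
print("und %.4f face@plate-top %.2f face@bottom %.2f (mm, pan y); tilt pan x %.2f y %.2f"%(und,1e3*(y-.035+t*(z-.055)),1e3*(y-.035+t*(z-b)),np.degrees(tx),np.degrees(t)))
E
python3 -m pendant '{"xyz":[[0,0.0003,-0.004]],"turn":[0]}' >/dev/null; python3 st.py; python3 -m pendant '{"xyz":[[0,0.0003,-0.005]],"turn":[0]}' >/dev/null; python3 st.py;
```

```text
t 13.15 pos [0.5185 0.0278 0.1253] yaw_y -96.23 tilt [ 0.78 -0.27] grip 0.0278
panframe 0.0031 -0.0359 F pan [ 0.19 -0.42 -2.35] Tq [ 0.08  0.03 -0.04] q7 -105.7
und 0.0414 face@plate-top -71.13 face@bottom -71.18 (mm, pan y); tilt pan x 0.80 y -0.18
t 13.28 pos [0.5185 0.0281 0.12  ] yaw_y -96.23 tilt [ 0.79 -0.28] grip 0.0279
panframe 0.0031 -0.0357 F pan [ 0.73 -0.71 -2.44] Tq [ 0.06  0.03 -0.01] q7 -105.9
und 0.0361 face@plate-top -70.87 face@bottom -70.93 (mm, pan y); tilt pan x 0.81 y -0.19
```

```bash
python3 -m pendant '{"xyz":[[0,0,-0.005]],"turn":[0]}' >/dev/null; python3 st.py; python3 -m pendant '{"xyz":[[-0.0005,0.0006,-0.005]],"turn":[0]}' >/dev/null; python3 st.py;
```

```text
t 13.4 pos [0.5191 0.0274 0.1159] yaw_y -96.26 tilt [ 0.84 -0.34] grip 0.0279
panframe 0.0037 -0.0363 F pan [-1.79 -2.85 10.53] Tq [-0.31  0.84 -0.11] q7 -106.0
und 0.0320 face@plate-top -71.52 face@bottom -71.62 (mm, pan y); tilt pan x 0.87 y -0.25
t 13.53 pos [0.5198 0.0273 0.1127] yaw_y -96.31 tilt [ 0.98 -0.4 ] grip 0.0273
panframe 0.0045 -0.0363 F pan [-1.28 -1.56 11.46] Tq [-0.22  0.63 -0.03] q7 -106.2
und 0.0288 face@plate-top -71.56 face@bottom -71.69 (mm, pan y); tilt pan x 1.02 y -0.29
```

```bash
python3 -m pendant '{"xyz":[[-0.0008,0.0011,-0.006]],"turn":[0.0015]}' >/dev/null; python3 st.py; python3 -m pendant '{"xyz":[[-0.0008,0.0011,-0.006]],"turn":[0]}' >/dev/null; python3 st.py;
```

```text
t 13.65 pos [0.5207 0.0273 0.1088] yaw_y -96.28 tilt [ 1.18 -0.5 ] grip 0.0277
panframe 0.0053 -0.0361 F pan [-2.47 -3.57 10.83] Tq [-0.46  0.6  -0.06] q7 -106.5
und 0.0249 face@plate-top -71.49 face@bottom -71.68 (mm, pan y); tilt pan x 1.22 y -0.37
t 13.78 pos [0.5215 0.0273 0.1049] yaw_y -96.33 tilt [ 1.36 -0.6 ] grip 0.0274
panframe 0.0061 -0.0361 F pan [-2.09 -3.3  10.93] Tq [-0.31  0.61  0.01] q7 -106.8
und 0.0210 face@plate-top -71.46 face@bottom -71.73 (mm, pan y); tilt pan x 1.42 y -0.45
```

```bash
python3 -m pendant '{"xyz":[[-0.001,0.001,-0.008]],"turn":[0.0015]}' >/dev/null; python3 st.py; python3 -m pendant '{"xyz":[[-0.001,0.0005,-0.006]],"turn":[0]}' >/dev/null; python3 st.py;
```

```text
t 13.9 pos [0.5221 0.0273 0.0984] yaw_y -96.31 tilt [ 1.57 -0.67] grip 0.0276
panframe 0.0068 -0.036 F pan [-0.25 -2.52  3.11] Tq [-0.34  0.03 -0.15] q7 -107.1
und 0.0145 face@plate-top -71.37 face@bottom -71.72 (mm, pan y); tilt pan x 1.64 y -0.50
t 14.03 pos [0.5219 0.0273 0.0927] yaw_y -96.35 tilt [ 1.67 -0.7 ] grip 0.0273
panframe 0.0065 -0.036 F pan [ 0.33 -1.38  2.35] Tq [-0.13  0.07 -0.06] q7 -107.3
und 0.0088 face@plate-top -71.36 face@bottom -71.78 (mm, pan y); tilt pan x 1.73 y -0.52
```

```bash
python3 -m pendant '{"xyz":[[-0.001,0.0003,-0.004]],"turn":[0.0015]}' >/dev/null; python3 st.py; python3 -m pendant '{"xyz":[[-0.0005,0.0003,-0.002]],"turn":[0]}' >/dev/null; python3 st.py;
```

```text
t 14.15 pos [0.5217 0.0273 0.0892] yaw_y -96.3 tilt [ 1.77 -0.71] grip 0.0278
panframe 0.0063 -0.036 F pan [-1.22 -2.03 20.28] Tq [-0.27  0.82 -0.13] q7 -107.4
und 0.0053 face@plate-top -71.33 face@bottom -71.76 (mm, pan y); tilt pan x 1.84 y -0.52
t 14.28 pos [0.5221 0.0274 0.0891] yaw_y -96.31 tilt [ 1.85 -0.76] grip 0.0279
panframe 0.0067 -0.0359 F pan [-4.27 -2.47 21.56] Tq [-0.38  1.46  0.01] q7 -107.5
und 0.0052 face@plate-top -71.24 face@bottom -71.70 (mm, pan y); tilt pan x 1.92 y -0.55
```

```bash
python3 -m pendant '{"xyz":[[0,-0.0002,0.006]],"turn":[0]}' >/dev/null; python3 st.py; python3 -m pendant '{"xyz":[[0,0,0.012]],"turn":[0]}' >/dev/null; python3 st.py;
```

```text
t 14.4 pos [0.521  0.0275 0.094 ] yaw_y -96.3 tilt [ 1.71 -0.72] grip 0.0278
panframe 0.0056 -0.0359 F pan [-0.26 -0.32 -4.75] Tq [ 0.17  0.04 -0.05] q7 -107.2
und 0.0101 face@plate-top -71.27 face@bottom -71.69 (mm, pan y); tilt pan x 1.78 y -0.53
t 14.53 pos [0.5196 0.0279 0.105 ] yaw_y -96.27 tilt [ 1.53 -0.69] grip 0.028
panframe 0.0042 -0.0357 F pan [-0.04 -0.33 -2.59] Tq [0.05 0.08 0.02] q7 -106.8
und 0.0211 face@plate-top -71.20 face@bottom -71.51 (mm, pan y); tilt pan x 1.59 y -0.52
```

```bash
python3 -m pendant '{"xyz":[[0,0.0002,0.012],[0,0.0003,0.014],[0,0,0.014],[0,0,0.008],[0,0,0],[0,0,0]],"turn":[0.001,0,0,0,0,0]}' >/dev/null; python3 st.py;  python3 - <<'E'
from h import *
im=read_camera("side"); crop("side",im,120,140,320,290,"pics/l2_b.png",lines=bwire()); cv2.imwrite("pics/raw_side2.png",im[:,:,::-1])
E
```

```text
t 15.28 pos [0.5199 0.0292 0.1574] yaw_y -96.14 tilt [ 1.63 -0.67] grip 0.0279
panframe 0.0043 -0.0343 F pan [-0.35  0.62 -2.01] Tq [ 0.08  0.11 -0.1 ] q7 -105.3
und 0.0735 face@plate-top -70.21 face@bottom -70.05 (mm, pan y); tilt pan x 1.69 y -0.49
```

View pics/l2_b.png

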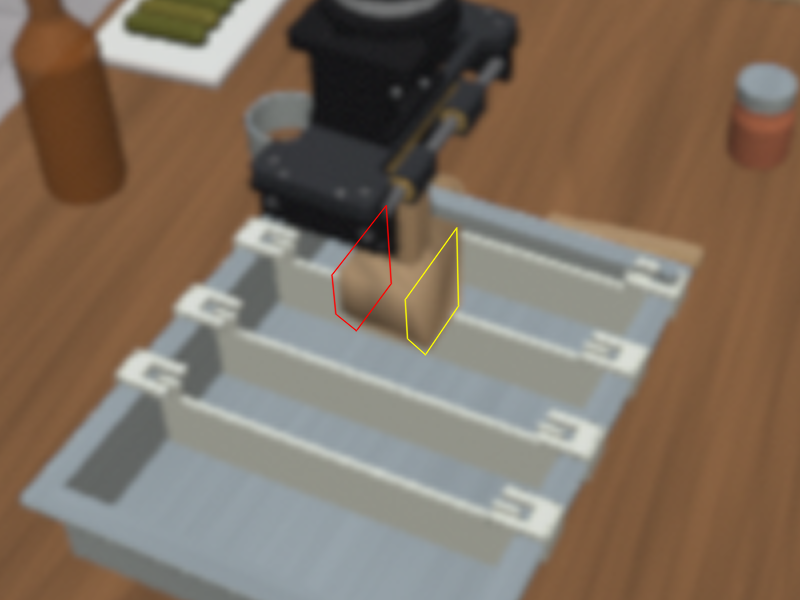

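Divider 2 has moved out and sits square. Stepping to lane 3.

```bash

python3 -m pendant '{"xyz":[[0.001,0.012,0],[0.001,0.014,0],[0.001,0.014,0],[0.001,0.014,0],[0.001,0.012,0],[0.001,0.0055,0],[0,0,0],[0,0,0]],"turn":[-0.0015,0,0,0,0,0,0,0]}' >/dev/null; python3 st.py
```

```text
t 16.32 pos [0.5253 0.1074 0.1561] yaw_y -96.09 tilt [ 1.49 -0.61] grip 0.0279
panframe 0.0012 0.044 F pan [-0.13 -0.35 -3.01] Tq [0.09 0.06 0.  ] q7 -115.0
und 0.0722 face@plate-top 8.17 face@bottom 8.30 (mm, pan y); tilt pan x 1.55 y -0.45
```

```bash

python3 -m pendant '{"xyz":[[-0.0003,-0.0037,-0.008],[0,0,-0.010],[0,0,-0.007],[0,0,0],[0,0,0]],"turn":[-0.002,0,0,0,0]}' >/dev/null; python3 st.py
```

```text
t 16.95 pos [0.5246 0.1019 0.1286] yaw_y -96.36 tilt [ 1.42 -0.64] grip 0.0279
panframe 0.0012 0.0384 F pan [ 0.65  0.66 -1.76] Tq [0.09 0.03 0.02] q7 -115.4
und 0.0447 face@plate-top 2.76 face@bottom 2.68 (mm, pan y); tilt pan x 1.48 y -0.48
```

```bash

python3 -m pendant '{"xyz":[[0,0,0]],"turn":[0.002]}' >/dev/null; python3 st.py; python3 -m pendant '{"xyz":[[0,-0.0004,0]],"turn":[0]}' >/dev/null; python3 st.py
```

```text
t 17.07 pos [0.5247 0.1019 0.1288] yaw_y -96.24 tilt [ 1.43 -0.64] grip 0.0279
panframe 0.0012 0.0384 F pan [-0.7   0.26 -2.49] Tq [ 0.18  0.12 -0.  ] q7 -115.3
und 0.0449 face@plate-top 2.81 face@bottom 2.72 (mm, pan y); tilt pan x 1.49 y -0.48
t 17.2 pos [0.5247 0.1018 0.1289] yaw_y -96.23 tilt [ 1.45 -0.61] grip 0.0278
panframe 0.0013 0.0383 F pan [-0.41  0.73 -2.84] Tq [ 0.37  0.07 -0.  ] q7 -115.2
und 0.0450 face@plate-top 2.73 face@bottom 2.65 (mm, pan y); tilt pan x 1.50 y -0.45
```

Touching divider 2 at the expected position. I'll hold a light touch for a few rows to take out some tool tilt.

```bash

python3 -m pendant '{"xyz":[[0,-0.0004,0],[0,-0.0004,0],[0,-0.0004,0]],"turn":[0,0,0]}' >/dev/null; python3 st.py; python3 -m pendant '{"xyz":[[0,-0.0004,0],[0,-0.0004,0],[0,-0.0004,0]],"turn":[0,0,0]}' >/dev/null; python3 st.py
```

```text
t 17.57 pos [0.5247 0.1016 0.1292] yaw_y -96.2 tilt [ 1.47 -0.53] grip 0.0278
panframe 0.0013 0.0382 F pan [-0.55  1.65 -2.25] Tq [ 0.58  0.07 -0.05] q7 -115.1
und 0.0453 face@plate-top 2.69 face@bottom 2.62 (mm, pan y); tilt pan x 1.52 y -0.36
t 17.95 pos [0.5247 0.1015 0.1292] yaw_y -96.18 tilt [ 1.48 -0.43] grip 0.0278
panframe 0.0013 0.038 F pan [-0.23  3.22 -4.34] Tq [ 0.81  0.06 -0.07] q7 -114.9
und 0.0453 face@plate-top 2.66 face@bottom 2.61 (mm, pan y); tilt pan x 1.52 y -0.27
```

```bash

python3 -m pendant '{"xyz":[[-0.0003,0.0005,-0.007]],"turn":[-0.001]}' >/dev/null; python3 st.py; python3 -m pendant '{"xyz":[[-0.0005,0.0006,-0.009]],"turn":[0]}' >/dev/null; python3 st.py
```

```text
t 18.07 pos [0.5252 0.1016 0.1227] yaw_y -96.25 tilt [ 1.58 -0.48] grip 0.0276
panframe 0.0018 0.0381 F pan [-0.49  0.24 -1.77] Tq [ 0.23  0.04 -0.01] q7 -115.3
und 0.0388 face@plate-top 2.77 face@bottom 2.68 (mm, pan y); tilt pan x 1.62 y -0.30
t 18.2 pos [0.5255 0.1015 0.1143] yaw_y -96.28 tilt [ 1.68 -0.54] grip 0.0279
panframe 0.0021 0.0381 F pan [-1.83 -1.59 10.62] Tq [-0.01  0.64 -0.01] q7 -115.7
und 0.0304 face@plate-top 2.75 face@bottom 2.60 (mm, pan y); tilt pan x 1.73 y -0.36
```

```bash

python3 -m pendant '{"xyz":[[-0.0008,0.0012,-0.009]],"turn":[0.0015]}' >/dev/null; python3 st.py; python3 -m pendant '{"xyz":[[-0.0008,0.0011,-0.009]],"turn":[0]}' >/dev/null; python3 st.py
```

```text
t 18.32 pos [0.5265 0.1015 0.1069] yaw_y -96.23 tilt [ 1.89 -0.65] grip 0.0273
panframe 0.0031 0.0382 F pan [-1.68 -2.54  9.77] Tq [-0.29  0.3   0.05] q7 -116.0
und 0.0230 face@plate-top 2.85 face@bottom 2.61 (mm, pan y); tilt pan x 1.94 y -0.44
t 18.45 pos [0.5272 0.1015 0.099 ] yaw_y -96.29 tilt [ 2.07 -0.73] grip 0.0276
panframe 0.0038 0.0383 F pan [ 0.32 -0.38  3.31] Tq [ 0.    0.08 -0.12] q7 -116.5
und 0.0151 face@plate-top 2.94 face@bottom 2.59 (mm, pan y); tilt pan x 2.13 y -0.51
```

```bash

python3 -m pendant '{"xyz":[[-0.001,0.0004,-0.008]],"turn":[0.001]}' >/dev/null; python3 st.py; python3 -m pendant '{"xyz":[[-0.001,0.0003,-0.003]],"turn":[0]}' >/dev/null; python3 st.py
```

```text
t 18.57 pos [0.5271 0.1015 0.0913] yaw_y -96.27 tilt [ 2.18 -0.75] grip 0.0277
panframe 0.0037 0.0383 F pan [-1.   -1.12  3.75] Tq [ 0.31  0.1  -0.1 ] q7 -116.8
und 0.0074 face@plate-top 2.93 face@bottom 2.50 (mm, pan y); tilt pan x 2.24 y -0.51
t 18.7 pos [0.5271 0.1015 0.0893] yaw_y -96.3 tilt [ 2.28 -0.78] grip 0.0275
panframe 0.0037 0.0383 F pan [-2.48 -1.84 19.9 ] Tq [-0.13  1.11 -0.11] q7 -117.0
und 0.0054 face@plate-top 2.97 face@bottom 2.53 (mm, pan y); tilt pan x 2.35 y -0.53
```

On the floor in lane 3. A quick look, then straight up.

```bash
python3 - <<'E'
from h import *
im=read_camera("side"); crop("side",im,120,140,320,290,"pics/l3_d.png")
E
python3 -m pendant '{"xyz":[[0,-0.0001,0.006]],"turn":[0]}' >/dev/null; python3 st.py; python3 -m pendant '{"xyz":[[0,-0.0001,0.012]],"turn":[0]}' >/dev/null; python3 st.py
```

```text
t 18.88 pos [0.5258 0.1017 0.0941] yaw_y -96.28 tilt [ 2.13 -0.76] grip 0.028
panframe 0.0024 0.0383 F pan [ 0.13  0.43 -4.66] Tq [ 0.64  0.05 -0.04] q7 -116.7
und 0.0102 face@plate-top 2.94 face@bottom 2.53 (mm, pan y); tilt pan x 2.20 y -0.53
t 19.0 pos [0.5245 0.1019 0.1053] yaw_y -96.25 tilt [ 1.96 -0.74] grip 0.0276
panframe 0.0011 0.0384 F pan [-0.33  1.67 -2.25] Tq [ 0.54  0.02 -0.05] q7 -116.2
und 0.0214 face@plate-top 2.91 face@bottom 2.61 (mm, pan y); tilt pan x 2.02 y -0.52
```

View pics/l3_d.png

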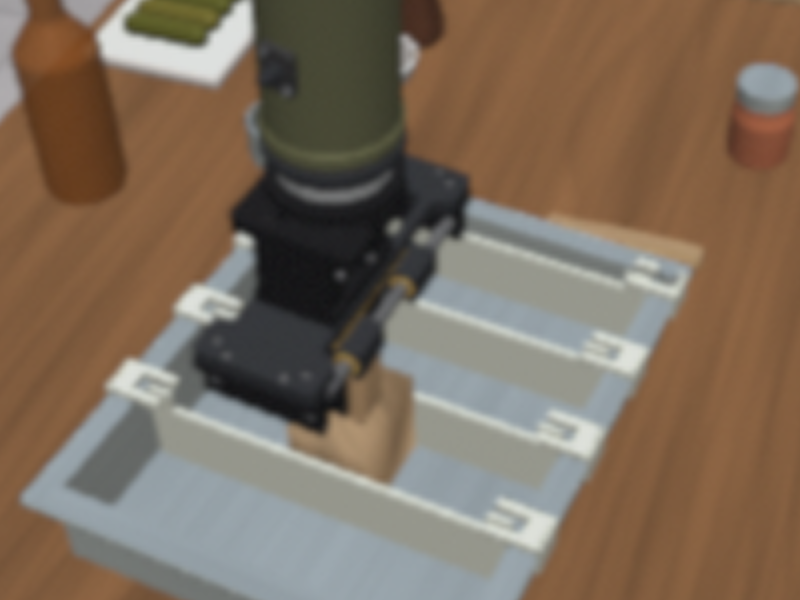

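```bash
python3 -m pendant '{"xyz":[[0,0.0006,0.012],[0,0.0005,0.014],[0,0,0.016],[0,0,0.02],[0,0,0.02],[0,0,0],[0,0,0]],"turn":[0,0,0,0,0,0,0]}' >/dev/null; python3 st.py;  python3 - <<'E'
from h import *
im=read_camera("side"); crop("side",im,120,140,320,290,"pics/l3_b.png"); cv2.imwrite("pics/raw_side3.png",im[:,:,::-1])
E
```

```text
t 19.88 pos [0.5247 0.1013 0.1946] yaw_y -96.26 tilt [ 2.11 -0.92] grip 0.0277
panframe 0.0013 0.0378 F pan [-1.28 -0.35 -2.79] Tq [0.04 0.13 0.01] q7 -113.7
und 0.1107 face@plate-top 1.17 face@bottom 1.84 (mm, pan y); tilt pan x 2.19 y -0.69
```

View pics/l3_b.png

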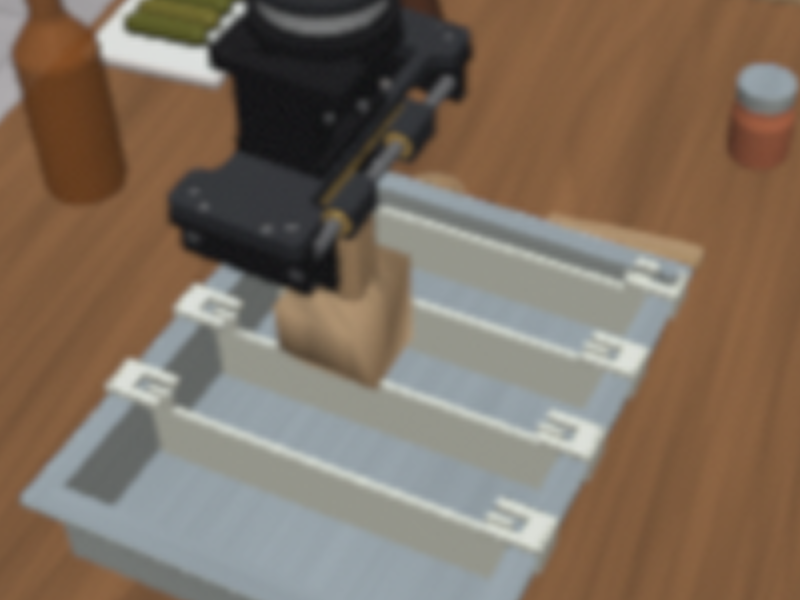

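All three lanes look even. Carrying the block over to a free spot right of the pan, at about (0.53, -0.245).

```bash
python3 -m pendant '{"xyz":[[0,-0.03,0.002],[0,-0.045,0.001],[0,-0.048,0.001],[0,-0.048,0.001],[0,-0.048,0.001],[0,-0.045,0.001],[0,-0.04,0.001],[0.002,-0.03,0],[0,0,0],[0,0,0]],"turn":[0,0,0,0,0,0,0,0,0,0]}' >/dev/null; python3 st.py;  python3 - <<'E'
from h import *
im=read_camera("side"); crop("side",im,100,60,340,240,"pics/p1.png",lines=bwire())
im=read_camera("top"); crop("top",im,95,100,275,255,"pics/p1_top.png"); cv2.imwrite("pics/raw_top3.png",im[:,:,::-1])
E
```

```text
t 21.18 pos [ 0.5192 -0.2407  0.1928] yaw_y -96.0 tilt [ 1.25 -0.62] grip 0.0279
panframe 0.0328 -0.3027 F pan [ 0.15  0.06 -1.16] Tq [ 0.09  0.06 -0.01] q7 -75.7
und 0.1089 face@plate-top -338.91 face@bottom -338.45 (mm, pan y); tilt pan x 1.31 y -0.48
```

View pics/p1.png

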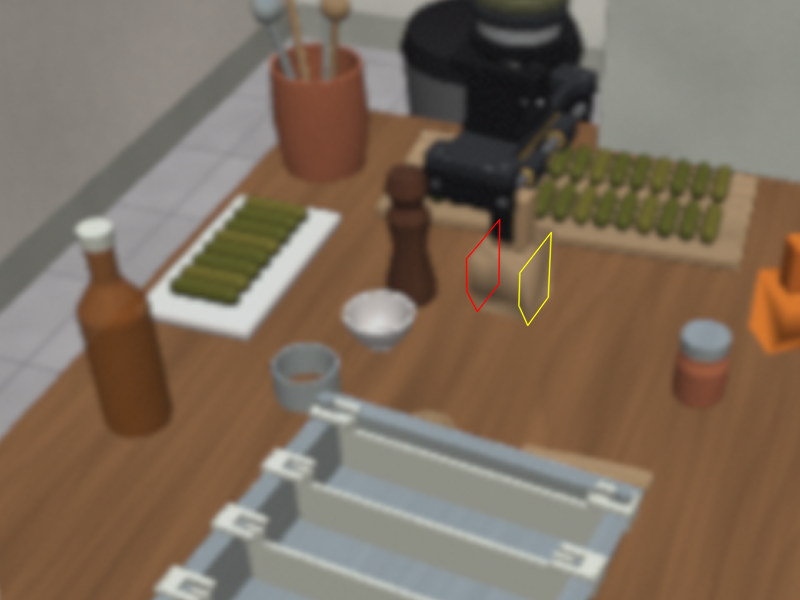

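View pics/p1_top.png

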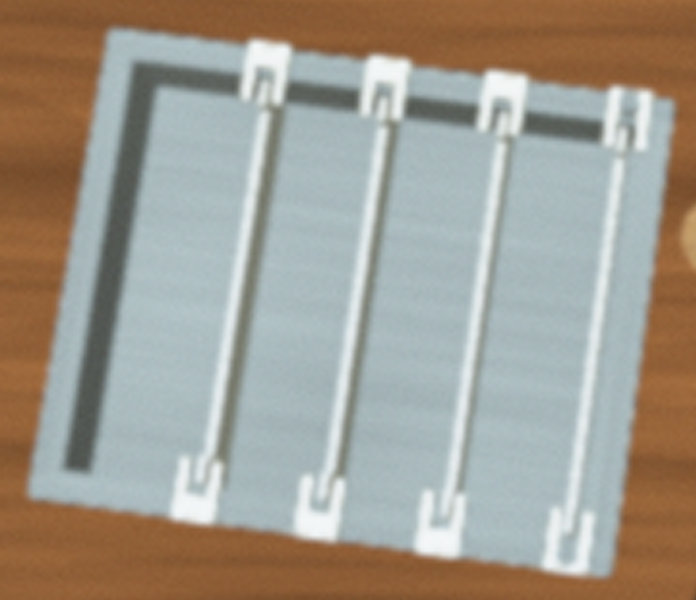

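The pan now shows evenly spaced plates: at mid-height x is roughly 240, 357, 477 and 597. I'll measure the spacings by rectifying the plate-top plane.

```bash
cat > meas.py <<'E'
from h import *
import sys
im=cv2.imread(sys.argv[1]).astype(float).min(2); pan=np.load('pan.npy')
xs=np.linspace(-.09,.09,61); ys=np.arange(-.17,.14,.00025)
def col(img,xr):
    g=np.array([[x,y,.055] for x in xr for y in ys]); uv=proj("top",T(*pan,g)).astype(np.float32)
    return cv2.remap(img,uv[:,0].reshape(len(xr),-1),uv[:,1].reshape(len(xr),-1),cv2.INTER_CUBIC).mean(0)
for xr in(xs,xs[:30],xs[31:]):
    p=col(im,xr); res=[]
    q=p-np.median(p)
    for _ in range(4):
        i=q.argmax(); sl=slice(max(i-16,0),i+17); w=np.clip(p[sl]-np.median(p)-8,0,None); res.append((w*ys[sl]).sum()/w.sum()); q[max(i-60,0):i+60]=-99
    res=np.sort(res)*1e3; print(res.round(2),"spacing",np.diff(res).round(2))
E
python3 meas.py pics/raw_top.png; python3 meas.py pics/raw_top3.png
```

```text
[-146.91  -83.68   -7.95   66.3 ] spacing [63.23 75.72 74.25]
[-146.77  -83.57   -7.9    66.39] spacing [63.2  75.66 74.29]
[-147.05  -83.75   -8.01   66.22] spacing [63.31 75.74 74.22]
[-146.9   -72.83    1.35   75.61] spacing [74.06 74.18 74.26]
[-146.81  -72.74    1.46   75.76] spacing [74.08 74.2  74.29]
[-146.99  -72.97    1.25   75.5 ] spacing [74.02 74.22 74.25]
```

The lanes measure 70.06, 70.18 and 70.26 mm. Lowering the block to the table.

```bash
python3 -m pendant '{"xyz":[[0,0,-0.03],[0,0,-0.03],[0,0,-0.025],[0,0,-0.008],[0,0,0]],"turn":[0,0,0,0,0]}' >/dev/null; python3 st.py
```

```text
t 21.9 pos [ 0.5215 -0.2348  0.0996] yaw_y -95.44 tilt [ 1.47 -0.66] grip 0.0273
panframe 0.0345 -0.2967 F pan [ 0.22  0.16 -1.56] Tq [0.07 0.06 0.03] q7 -76.8
und 0.0157 face@plate-top -332.05 face@bottom -332.39 (mm, pan y); tilt pan x 1.53 y -0.50
```

```bash
python3 -m pendant '{"xyz":[[0,0,-0.007],[0,0,-0.005],[0,0,-0.0015]],"turn":[0,0,0]}' >/dev/null; python3 st.py;python3 -m pendant '{"xyz":[[0,0,-0.002]],"turn":[0]}' >/dev/null; python3 st.py
```

```text
t 22.27 pos [ 0.5234 -0.2351  0.0879] yaw_y -95.41 tilt [ 1.7  -0.77] grip 0.0277
panframe 0.0363 -0.2968 F pan [-0.06 -0.3  -2.33] Tq [0.03 0.08 0.02] q7 -77.0
und 0.0040 face@plate-top -332.11 face@bottom -332.59 (mm, pan y); tilt pan x 1.78 y -0.58
t 22.4 pos [ 0.5236 -0.2353  0.0862] yaw_y -95.42 tilt [ 1.74 -0.79] grip 0.028
panframe 0.0366 -0.2969 F pan [-0.28  0.88 -1.87] Tq [0.05 0.07 0.05] q7 -77.1
und 0.0023 face@plate-top -332.25 face@bottom -332.75 (mm, pan y); tilt pan x 1.82 y -0.60
```

```bash
python3 -m pendant '{"xyz":[[0,0,-0.002]],"turn":[0]}' >/dev/null; python3 st.py;python3 -m pendant '{"xyz":[[0,0,-0.001]],"turn":[0]}' >/dev/null; python3 st.py
```

```text
t 22.52 pos [ 0.5237 -0.2354  0.0843] yaw_y -95.43 tilt [ 1.76 -0.8 ] grip 0.0278
panframe 0.0367 -0.297 F pan [ 0.38 -0.29  5.34] Tq [ 0.09 -0.    0.02] q7 -77.1
und 0.0004 face@plate-top -332.36 face@bottom -332.86 (mm, pan y); tilt pan x 1.83 y -0.60
t 22.65 pos [ 0.524  -0.2355  0.0842] yaw_y -95.44 tilt [ 1.78 -0.81] grip 0.0277
panframe 0.0369 -0.2971 F pan [-1.81  0.89  7.22] Tq [0.52 0.86 0.  ] q7 -77.1
und 0.0003 face@plate-top -332.38 face@bottom -332.89 (mm, pan y); tilt pan x 1.85 y -0.61
```

```bash
python3 -m pendant '{"xyz":[[0,0,0],[0,0,0],[0,0,0],[0,0,0],[0,0,0]],"turn":[0,0,0,0,0]}' 1; python3 -m pendant '{"xyz":[[0,0,0.02],[0,0,0.04],[0,0,0.04],[0,0,0.04],[0,0,0.03],[0,0,0]],"turn":[0,0,0,0,0,0]}'; python3 -m pendant '{"xyz":[[-0.02,-0.04,0],[-0.02,-0.05,0],[-0.02,-0.05,0],[-0.02,-0.05,0],[-0.02,-0.05,0],[0,0,0],[0,0,0]],"turn":[0,0,0,0,0,0,0]}'; python3 - <<'E'
from h import *
im=read_camera("side"); crop("side",im,100,60,340,240,"pics/f_s.png")
im=read_camera("top"); crop("top",im,0,0,512,384,"pics/f_t.png"); cv2.imwrite("pics/raw_top4.png",im[:,:,::-1])
E
python3 meas.py pics/raw_top4.png
```

```text
time_s: 23.28
tool_pos: [0.5249, -0.236, 0.0849]
tool_rot: [160.8, 87.9, -24.7]
force: [0.4, 0.7, 0.5]
grip_width: 0.0697
time_s: 24.02
tool_pos: [0.5232, -0.2352, 0.2589]
tool_rot: [161.0, 88.0, -24.5]
force: [-0.2, -0.0, -0.7]
grip_width: 0.087
time_s: 24.9
tool_pos: [0.4167, -0.4773, 0.2478]
tool_rot: [172.8, 88.7, -12.4]
force: [0.1, 1.0, 0.1]
grip_width: 0.0871
[-146.9   -72.83    1.35   75.6 ] spacing [74.07 74.18 74.25]
[-146.75  -72.73    1.47   75.74] spacing [74.02 74.2  74.28]
[-146.99  -72.97    1.27   75.5 ] spacing [74.02 74.23 74.24]
```

View pics/f_s.png

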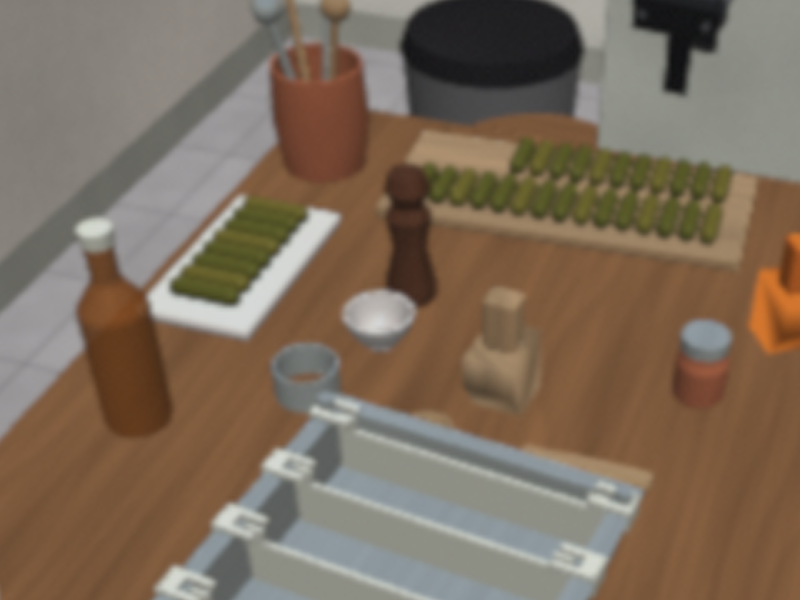

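View pics/f_t.png

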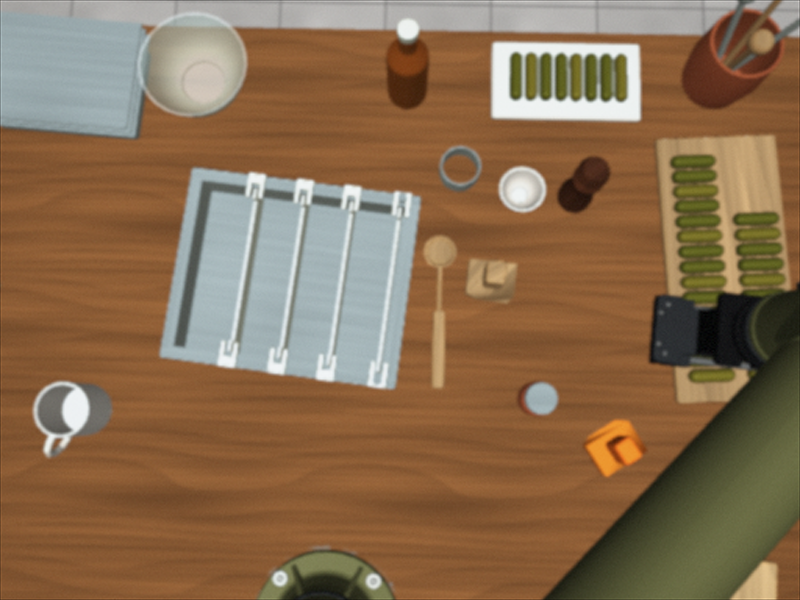

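The block stands upright at (492,280) in the top view, between the spoon and its old spot. The bystanders haven't moved, and the gripper is clear of everything. Handing in.

```bash
python3 -c "
from cell import *
print(sign_off())"
```

```text
the job is handed in; nothing more can be done
None
```

The first three lanes are set to the block's width, working left from the fixed end plate. The block is back on the table, upright, just right of the pan and spoon. I handed the job in at about 25 s.

**Lane widths:** the last top picture gives plate spacings of 74.07, 74.18 and 74.25 mm. Less the 4 mm plate, that is lanes of about 70.1, 70.2 and 70.3 mm against the 70 mm block. The spacings were the same before and after I put the block down.

**Forces:** the highest reading when pressing to the pan floor was about 22 N, and sideways about 5 N. Dividers already set showed no shift beyond about 0.1 to 0.2 mm by tool position.

**Other things:** the other kitchen things look unmoved in the last pictures.

**Weak points:**
- **Tool tilt:** the gripper gradually leaned, reaching about 0.5° across the lanes and 2° along them. I could not command it away, and it probably explains the extra 0.2 to 0.3 mm in lanes 2 and 3.
- **Camera disagreement:** before the work, the side view put the plates roughly 1 to 2 mm further right than the top view did. I used touch rather than the cameras to find the end plate.

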